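# Put the order right: cups on their own saucers, jug on the mat

### The arm

A 7-joint arm with a two-finger parallel gripper is mounted at the origin on the work surface. World frame = base frame: x ahead of the robot, y to its left, z up, the work surface at z = 0. Lengths are in mm, angles in rad, forces in N, time in s.
With the tool pointing down it reaches from about 425 to 800 mm from the base axis. Payload 8.3 kg.
Tool frame: the origin (TCP) lies midway between the tips of the shut fingers; the grasp point (between the pads) lies bot.pinch_z behind it (bot.pinch_z is the distance from the TCP to the grasp point, in mm); z points along the fingers, y is the line along which they close (so a half turn about z gives the same grasp; the last joint's range is limited). The gripper opens to 85 mm and grips with 20 to 120 N. Pads are 22 mm wide; open, the fingers measure 114 mm over their backs; the gripper's body (76 mm by 85 mm) begins 54 mm behind the grasp point. The pads swing forward as they close: fully open they stand 13 mm farther back than shut.
Start: joints at [-1.223, 0.383, 0.016, 1.37, -0.006, 1.388, -0.046], TCP at [249.537, 573.004, 231.279] pointing down, gripper open.
Joint ranges: [-2.95, 2.95], [-0.25, 2.06], [-1.52, 1.56], [0.18, 2.33], [-1.44, 4.58], [0.02, 2.06], [-3.01, 3.01]. Speed limits (rad/s): [2.39, 2.39, 3.01, 3.01, 3.14, 3.14, 3.14].

### API

Orientations are given as a rotation vector (axis times angle).
In Python, from plant import bot gives the robot as it stands. The module is installed in compiled form; this text tells all that it offers.
- The arm moves only by the tool drive_tool, never from a script. Its argument "plan" is a list of rows, each a list of 7 numbers: the turn, a rotation vector about the tool's x, y, z in degrees, then the shift along the tool's x, y, z in m, then the opening, from 0 (shut) to 1 (fully open). In form: [[ax, ay, az, x, y, z, claw], ...]. A call has 1 to 12 rows; each row shifts and turns the commanded pose from where the row before left it, along the tool's axes as they then stand; what a row does not reach is not made up. A row lasts 1/10 s, in which the tool goes at most 50 mm and 8.59 degrees, less where a joint would pass 70% of its speed; a pose out of reach is approached as far as the arm can. A call is refused whole if a number of a shift passes 0.05 or a number of a turn 8.59, either way. A call with a gripper value outside its range is refused whole. The fingers move at their own pace and stop on an object; the grip force is fixed at half the most. Time passes only in rows, so rows that do not move let the fingers close. It gives the time, the measured TCP pose, the force, the opening and the grip force at its end, in the units of the state.
- bot.get_obs(): the state, without advancing time (a new reading comes with each control period).
- bot.read_camera(name): name is "scene" or "top" or "wrist"; returns (picture, depth): 400x640x3 uint8, blue, green, red; 400x640 float32, mm along the optical axis (not along the pixel's ray), 0 where there is no reading.
- bot.camera_params(name): a dict with "vfov" (degrees; the focal length in pixels is half the picture's height over the tangent of half this angle, whatever the lens; pixels are square), "cx", "cy" (the principal point, pixels), "world_to_cam" (4x4, takes a point from world to camera coordinates); the wrist camera has in their place "tool_from_camera" (4x4, takes a point from camera to tool coordinates, whose origin is the TCP and whose axes are the flange's). Camera axes: x right, y down, z forward; pixel columns grow to the right and rows downward; lengths in mm; the calibration is good to about 2 mm. The wrist camera is an equidistant fisheye: a pixel r from the principal point sees the ray r / f radians off the axis. A picture is of the moment at which its call begins: read the wrist's pose just before it. camera_params takes no time and is no camera call.
- bot.close_job(): hands the job in; it is judged then, once.
The state is a dict: "time_s": time; "joint_pos": joint angles; "joint_velocities": joint speeds; "joint_torque": joint torques, N m; "position": TCP position; "tcp_rot": TCP orientation; "wrist_force": force on the tool from outside, world axes, zero at the start; "ft_torque": the same for the moment, N m; "grip_width": finger opening in mm; "finger_force": force on a finger pad.
Only numpy, scipy, OpenCV 4.12 (cv2) and the standard library are available. Lean on these libraries where they do the work, as an engineer would, in place of code of your own. Each camera call takes 0.05 s, during which the arm holds its last target. There are 200 camera calls.

### The job

This coffee order has been set down in each other's places: stand each white cup upright in the middle of the saucer of its own size (smallest cup on smallest saucer, middle cup on middle saucer, tallest cup on largest saucer) and the steel milk jug in the middle of the grey bar mat; the empty wooden board is there as a waiting place when one has to be freed first. Set everything down without dropping it or tipping it over, and leave the saucers and the sugar pourer where they are.

Things in the scene. Friction and masses are not known exactly. Their poses are not given: they have to be found in the camera images.
- small_cup_center (a point): the smallest of three white straight-sided china cups: 60 mm high, 56 mm across (foot 40 mm), 4 mm wall, open top. Point: on its axis, half-way up (30 mm above the underside); z up. Loop handle on the +y side, sticking out 28 mm beyond the wall, 11 to 53 mm above the underside: grip the body with the fingers closing along x, about 25 mm below the rim (room for gripper and saucer rim).
- medium_cup_center (a point): the middle-sized of three white straight-sided china cups: 86 mm high, 62 mm across (foot 44 mm), 4 mm wall, open top. Point: on its axis, half-way up (43 mm above the underside); z up. Loop handle on the +y side, sticking out 28 mm beyond the wall, 18 to 73 mm above the underside: grip the body with the fingers closing along x, about 25 mm below the rim (room for gripper and saucer rim).
- tall_cup_center (a point): the tallest of three white straight-sided china cups: 118 mm high, 68 mm across (foot 48 mm), 4 mm wall, open top. Point: on its axis, half-way up (59 mm above the underside); z up. Loop handle on the +y side, sticking out 28 mm beyond the wall, 39 to 99 mm above the underside: grip the body with the fingers closing along x, about 25 mm below the rim (room for gripper and saucer rim).
- milk_jug_center (a point): small straight steel milk jug: 70 mm high, 60 mm across, 2.5 mm wall, open top, short spout at the rim on the -y side. Point: on its axis, half-way up (35 mm above the underside); z up. Loop handle on the +y side, sticking out 32 mm beyond the wall, 14 to 60 mm above the underside: grip the body with the fingers closing along x, about 25 mm below the rim (room for gripper and saucer rim).
- small_saucer: the smallest of three round white china saucers, 106 mm across and 12 mm high at the rim, 160 g, loose on the counter. Its origin is the middle of its underside, at counter height; what stands on its flat middle stands 6 mm above that.
- medium_saucer: the middle-sized of three round white china saucers, 132 mm across and 14 mm high at the rim, 240 g, loose on the counter. Its origin is the middle of its underside, at counter height; what stands on its flat middle stands 6 mm above that.
- large_saucer: the largest of three round white china saucers, 160 mm across and 16 mm high at the rim, 340 g, loose on the counter. Its origin is the middle of its underside, at counter height; what stands on its flat middle stands 6 mm above that.
- bar_mat: square grey rubber bar mat, 120 x 120 mm, 6 mm thick, stuck to the counter; the place of the milk jug. At the start the mat and the three saucers carry one of the four things each, none its own. Origin: middle of its underside, at counter height; its x and y run along its edges.
- board: wooden serving board, 120 mm (its x) by 160 mm (its y), 12 mm thick, lying loose; empty at the start and free to be used as the waiting place for one thing at a time. Origin: middle of its underside, at counter height.
- sugar_center (a point): bystander: glass sugar pourer with a steel top, 64 mm across, 114 mm high, standing near the work; this point is on its axis, 50 mm above the counter. Leave it where it is. (Three more bystanders stand farther out to the sides and are not listed: a spray bottle, a tamper and a portafilter.)
Things that resemble listed ones, but are neither listed nor needed, are in the scene too. What is shaped like the part that bears tall_cup_center but red is not meant. Leave any turquoise look-alike of the part that bears medium_cup_center alone.

How it is judged:
By the outcome, as a careful person would: the job done as asked, in the order asked, and still so for the second after the job is handed in, with the robot touching nothing.
It also fails if it takes over 128 s, if anything falls off the work surface, if the arm or the gripper's body presses on something with over 40 N, if the wrist force passes 120 N, or if a joint passes its speed limit or range.

## Working session

There is one attempt and no reset: what is moved stays moved. The work goes in short steps, Python scripts to look and compute and a tool call to move; the robot and the scene stay as the last step left them, time stands still between calls to the robot, and variables do not carry over. Pictures are saved under pics/ and viewed, at most 14 in all, crops included, and the job is handed in when it is done.

Besides the shell and the picture viewer there is one more tool, called as name(argument=value, ...), one argument or row to a line, values as JSON. drive_tool: Moves the arm, as the interface text tells. Its arguments: {"type":"object","properties":{"plan":{"type":"array","items":{"type":"array","items":{"type":"number"}}}},"required":["plan"]}

```bash
mkdir -p pics
cat > h.py <<'E'
import numpy as np, cv2
from plant import bot
from scipy.spatial.transform import Rotation as R
E
python3 - <<'E'
from h import *
o=bot.get_obs()
print({k:np.round(v,3) for k,v in o.items()}, bot.pinch_z)
for n in("scene","top"):
    im,d=bot.read_camera(n); cv2.imwrite(f"pics/{n}0.png",im); np.savez(f"{n}0.npz",im=im,d=d)
    p=bot.camera_params(n);print(n,p)
print(bot.camera_params("wrist"))
E
```

```text
{'time_s': np.float64(0.0), 'joint_pos': array([-1.223,  0.384,  0.016,  1.371, -0.006,  1.388, -0.046]), 'joint_velocities': array([-0.001, -0.   ,  0.   ,  0.   , -0.   , -0.001, -0.001]), 'joint_torque': array([ 1.0000e-03, -6.2759e+01,  8.4500e-01, -3.7181e+01,  1.6000e-02,
        1.4000e-02,  0.0000e+00]), 'position': array([249.326, 572.551, 230.262]), 'tcp_rot': array([-6.400e-01, -3.075e+00,  3.000e-03]), 'wrist_force': array([-0.828, -0.304, -0.16 ]), 'ft_torque': array([-0.039,  0.018, -0.039]), 'finger_force': np.float64(0.0), 'grip_width': np.float64(85.069)} 18.700000000000003
scene {'vfov': 44.320434492521684, 'cx': 313.28698368180653, 'cy': 191.17401066809555, 'world_to_cam': array([[ 2.57473702e-01,  9.66255573e-01, -7.58021333e-03,
        -4.34192753e+01],
       [ 5.42446163e-01, -1.51026232e-01, -8.26403798e-01,
        -2.21103228e+02],
       [-7.99662087e-01,  2.08665387e-01, -5.63026911e-01,
         1.72111709e+03],
       [ 0.00000000e+00,  0.00000000e+00,  0.00000000e+00,
         1.00000000e+00]])}
top {'vfov': 52.37421811871235, 'cx': 313.3267094118026, 'cy': 197.50581339094234, 'world_to_cam': array([[-5.17787580e-03, -9.99955549e-01,  7.87966336e-03,
        -7.38851972e+01],
       [-9.99684867e-01,  4.98259681e-03, -2.46036836e-02,
         4.63797033e+02],
       [ 2.45633288e-02, -8.00457503e-03, -9.99666229e-01,
         1.04565216e+03],
       [ 0.00000000e+00,  0.00000000e+00,  0.00000000e+00,
         1.00000000e+00]])}
{'vfov': 65.70646984690485, 'cx': 324.25827340694883, 'cy': 199.38902857703917, 'tool_from_camera': array([[ 9.61609702e-04, -9.53075069e-01, -3.02732535e-01,
         7.74086562e+01],
       [ 9.99998448e-01,  4.69614975e-04,  1.69796710e-03,
         2.60738691e-02],
       [-1.47612238e-03, -3.02733698e-01,  9.53074042e-01,
        -1.42772353e+02],
       [ 0.00000000e+00,  0.00000000e+00,  0.00000000e+00,
         1.00000000e+00]])}
```

View pics/scene0.png

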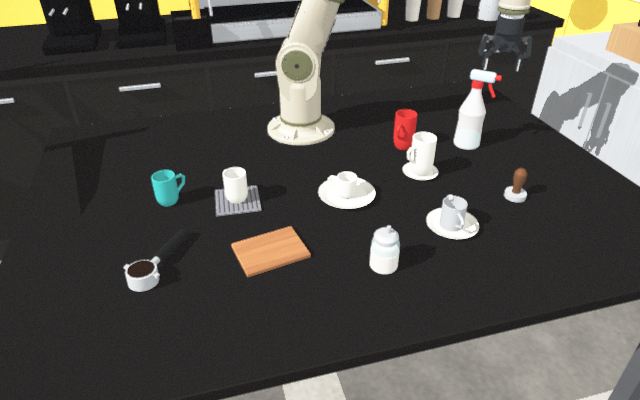

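View pics/top0.png

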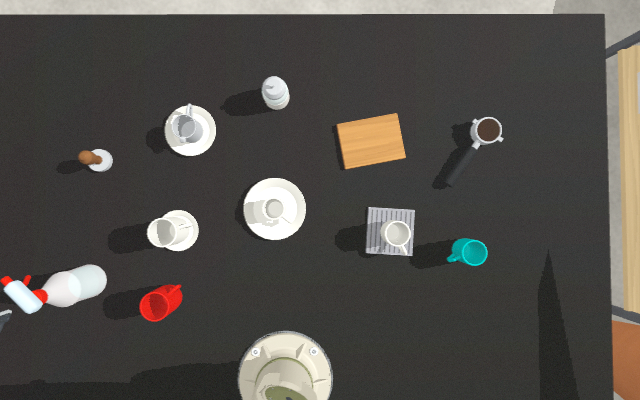

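The scene shows, as scene/top pixels:
- Small cup on the large saucer: (346,186) / (275,208).
- Tall cup on the small saucer: (423,155) / (165,233).
- Medium cup on the mat: (235,186) / (396,234).
- Steel jug on the medium saucer: (453,212) / (187,127).
- Empty board: (271,250) / (371,141).
- Sugar pourer: (385,250) / (275,92).

Look-alikes to leave alone are the red tall cup at (405,130) / (162,303) and the turquoise medium cup at (167,188) / (469,252). By the description, I want the white ones.

```bash
cat >> h.py <<'E'
def cloud(name,d):
    p=bot.camera_params(name); f=200/np.tan(np.radians(p["vfov"]/2))
    v,u=np.mgrid[:400,:640]; C=np.stack([(u-p["cx"])/f*d,(v-p["cy"])/f*d,d],-1)
    W=np.linalg.inv(p["world_to_cam"]); return C@W[:3,:3].T+W[:3,3]
def circ(P):
    A=np.c_[2*P,np.ones(len(P))]; s=np.linalg.lstsq(A,(P**2).sum(1),rcond=None)[0]
    return s[0],s[1],np.sqrt(s[2]+s[0]**2+s[1]**2)
def project(name,P):
    p=bot.camera_params(name); f=200/np.tan(np.radians(p["vfov"]/2))
    T=p["world_to_cam"]; c=T[:3,:3]@P+T[:3,3]; return c[:2]/c[2]*f+[p["cx"],p["cy"]]
E
python3 - <<'E'
from h import *
z=np.load("top0.npz"); im,d=z["im"],z["d"]; X=cloud("top",d)
print("counter z",np.median(X[200:350,520:540][...,2]))
def roi(c,r): 
    m=np.zeros((400,640),bool); m[c[1]-r:c[1]+r,c[0]-r:c[0]+r]=1; return m&(d>0)
for n,c,h in(("small",(275,208),66),("tall",(160,233),124),("med",(396,234),92),("jug",(187,127),76),("sugar",(275,92),114),("red",(155,305),118)):
    m=roi(c,32); zz=X[...,2]
    t=m&(zz>h-7)&(zz<h+8); P=X[t]
    e=cv2.minEnclosingCircle(P[:,:2].astype(np.float32))
    hb=m&(zz>h*.35)&(zz<h-7); 
    far=X[hb]; dd=np.hypot(far[:,0]-e[0][0],far[:,1]-e[0][1]); k=dd>(e[1]+6)
    print(n,len(P),"ztop",np.percentile(zz[m],99).round(),"encl",np.round(e[0],1),round(e[1],1),"fit",np.round(circ(P[:,:2]),1),
      "handle",k.sum(),(np.degrees(np.arctan2(*(np.median(far[k],0)[:2]-e[0])[::-1])).round() if k.any() else None))
for n,c,r,lo,hi in(("smallS",(180,231),30,9,18),("medS",(190,130),32,10,20),("largeS",(275,208),38,12,22),("mat",(391,231),32,3,9),("board",(371,141),42,8,17)):
    m=roi(c,r)&(X[...,2]>lo)&(X[...,2]<hi); P=X[m][:,:2].astype(np.float32)
    if n[-1]=="S": print(n,np.round(cv2.minEnclosingCircle(P),1) if 0 else cv2.minEnclosingCircle(P),circ(P))
    else: print(n,cv2.minAreaRect(P))
E
```

```text
counter z 0.11113156360863741
small 123 ztop 66.0 encl [432.5  18.2] 33.3 fit [436.1  21.7  26.1] handle 16 -129.0
tall 197 ztop 125.0 encl [383.2 271. ] 34.1 fit [383.2 270.5  31.7] handle 42 -73.0
med 153 ztop 93.0 encl [ 375.2 -274.7] 31.1 fit [ 375.6 -274.2   28.8] handle 46 -157.0
jug 143 ztop 76.0 encl [632.1 238.5] 34.5 fit [634.4 237.5  29.2] handle 61 -9.0
sugar 18 ztop 100.0 encl [726.6  22.3] 5.0 fit [726.4  22.3   3.9] handle 559 -145.0
red 203 ztop 118.0 encl [213.4 289.8] 34.7 fit [214.  289.6  31.8] handle 47 -48.0
smallS ((381.8930358886719, 271.64227294921875), 52.53571701049805) (np.float64(382.32918310154645), np.float64(264.0590991160444), np.float64(42.37111770298101))
medS ((638.1748657226562, 240.01881408691406), 65.48063659667969) (np.float64(637.5847776109218), np.float64(239.69207919411605), np.float64(54.765615098952246))
largeS ((435.7231750488281, 23.420148849487305), 79.30243682861328) (np.float64(435.37788500069763), np.float64(23.01423955567043), np.float64(68.54535754267006))
mat ((377.11175537109375, -275.5833435058594), (163.2400360107422, 162.9810333251953), 89.7525863647461)
board ((609.95068359375, -225.9293975830078), (119.8629379272461, 159.83792114257812), 10.326776504516602)
```

```bash
cat >> h.py <<'E'
def go(*wps,claw=1,step=48,turn=8):
    """print rows (turn deg, shift m) through waypoints (x,y,z,yaw of tool x in deg); shift first in each waypoint, turns in separate axes-neutral rows with z"""
    o=bot.get_obs(); p=o["position"]; M=R.from_rotvec(o["tcp_rot"]).as_matrix()
    print("at",np.round(p,1),"yaw",round(np.degrees(np.arctan2(M[1,0],M[0,0])),1),"zaxis",np.round(M[:,2],3),"w",round(o["grip_width"],1),"F",np.round(o["wrist_force"],1),"ff",round(float(o["finger_force"]),1),"t",round(float(o["time_s"]),2),"q7",np.round(o["joint_pos"][6],2))
    for x,y,z,yaw in wps:
        t=np.array([x,y,z]); c,s=np.cos(np.radians(yaw)),np.sin(np.radians(yaw))
        N=np.array([[c,s,0],[s,-c,0],[0,0,-1.]]); s_=M.T@(t-p)/1000
        rv=np.degrees(R.from_matrix(M.T@N).as_rotvec()); n=int(np.ceil(np.abs(np.linalg.norm(s_))*1000/step))
        print("shift total",np.round(s_,4),"n",n,"each",np.round(s_/max(n,1),4)," then turn",np.round(rv,2),"n",int(np.ceil(np.linalg.norm(rv)/turn)))
        p,M=t,N
E
python3 - <<'E'
from h import *
z=np.load("top0.npz"); im,d=z["im"],z["d"]; X=cloud("top",d); zz=X[...,2]
v,u=np.mgrid[:400,:640]
for n,c,h,ctr,r in(("small",(275,208),66,(436.1,21.7),28),("tall",(160,233),124,(383.2,270.8),34),("med",(396,234),92,(375.4,-274.5),31),("jug",(187,127),76,(635,238),30)):
    m=(abs(u-c[0])<35)&(abs(v-c[1])<35)&(d>0)&(zz<h-9)&(zz>h*.5)
    dd=X[...,:2]-ctr; m&=(np.hypot(dd[...,0],dd[...,1])>r+4); k,l=cv2.connectedComponents(m.astype(np.uint8))[:2]
    for i in range(1,k):
        q=dd[l==i]
        if len(q)>5: print(n,len(q),np.round(np.degrees(np.arctan2(*q.mean(0)[::-1]))),np.round(np.hypot(*q.T).max(),1))
    if n=="jug":
        P=X[(abs(u-c[0])<30)&(abs(v-c[1])<30)&(zz>70)][:,:2]
        for _ in range(6):
            a=circ(P); e=np.hypot(P[:,0]-a[0],P[:,1]-a[1])-a[2]; P=P[abs(e)<3]
        print("jug fit",np.round(a,1),len(P))
crop=cv2.resize(cv2.imread("pics/scene0.png")[120:250,200:480],None,fx=2.8,fy=2.8); cv2.imwrite("pics/crop1.png",crop)
go((250,573,330,156.5),(436,573,330,156.5),(436,22,330,51),(436,22,120,51))
E
```

```text
small 27 -129.0 54.2
tall 49 -73.0 61.0
med 42 -156.0 59.2
jug 52 -9.0 61.9
jug fit [624.1 210.4  41.4] 9
at [249.4 572.6 230.4] yaw 156.5 zaxis [-0.001 -0.002 -1.   ] w 85.4 F [-0.4 -0.7 -0. ] ff 0.0 t 0.1 q7 -0.05
shift total [-0.0004  0.0004 -0.0996] n 3 each [-0.0001  0.0001 -0.0332]  then turn [-0.1   0.   -0.03] n 1
shift total [-0.1706  0.0742  0.    ] n 4 each [-0.0426  0.0185  0.    ]  then turn [0. 0. 0.] n 0
shift total [-0.2197 -0.5053  0.    ] n 12 each [-0.0183 -0.0421  0.    ]  then turn [  0.    0.  105.5] n 14
shift total [0.   0.   0.21] n 5 each [0.    0.    0.042]  then turn [0. 0. 0.] n 0
```

View pics/crop1.png

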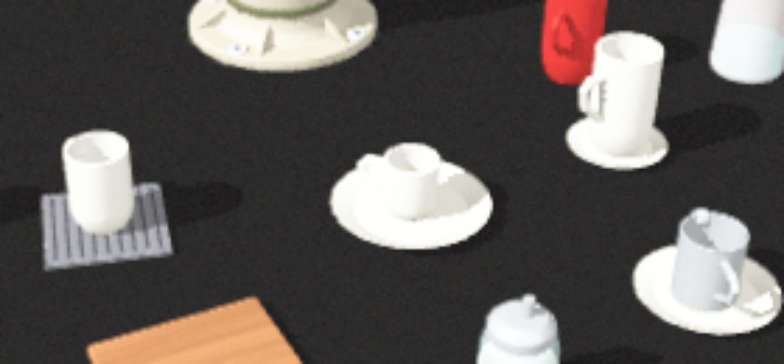

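The crop confirms it. The small white cup stands on the large saucer at crop (410,180) with its handle to the left. The medium cup is on the mat, the tall one on the small saucer, and the jug on the medium saucer with its handle toward the scene camera.

drive_tool(
  plan=[
    [0, 0, 0, 0, 0, -0.033, 1],
    [0, 0, 0, 0, 0, -0.033, 1],
    [0, 0, 0, 0, 0, -0.034, 1],
    [0, 0, 0, -0.043, 0.0185, 0, 1],
    [0, 0, 0, -0.043, 0.0185, 0, 1],
    [0, 0, 0, -0.043, 0.0185, 0, 1],
    [0, 0, 0, -0.042, 0.0185, 0, 1],
  ],
)

```text
time_s: 0.8
position: [437.5, 572.2, 330.9]
tcp_rot: [-0.64, -3.076, 0.001]
wrist_force: [0.3, 0.2, 1.6]
grip_width: 85.6
finger_force: 0.0
```

drive_tool(
  plan=[
    [0, 0, 0, -0.0183, -0.0421, 0, 1],
    [0, 0, 0, -0.0183, -0.0421, 0, 1],
    [0, 0, 0, -0.0183, -0.0421, 0, 1],
    [0, 0, 0, -0.0183, -0.0421, 0, 1],
    [0, 0, 0, -0.0183, -0.0421, 0, 1],
    [0, 0, 0, -0.0183, -0.0421, 0, 1],
    [0, 0, 0, -0.0183, -0.0421, 0, 1],
    [0, 0, 0, -0.0183, -0.0421, 0, 1],
    [0, 0, 0, -0.0183, -0.0421, 0, 1],
    [0, 0, 0, -0.0183, -0.0421, 0, 1],
    [0, 0, 0, -0.0183, -0.0421, 0, 1],
    [0, 0, 0, -0.0183, -0.0421, 0, 1],
  ],
)

```text
time_s: 2.0
position: [434.9, 19.8, 331.1]
tcp_rot: [-0.641, -3.075, -0.0]
wrist_force: [1.5, 0.5, 0.4]
grip_width: 85.0
finger_force: 0.0
```

drive_tool(
  plan=[
    [0, 0, 8, 0, 0, 0, 1],
    [0, 0, 8, 0, 0, 0, 1],
    [0, 0, 8, 0, 0, 0, 1],
    [0, 0, 8, 0, 0, 0.01, 1],
    [0, 0, 8, 0, 0, 0.01, 1],
    [0, 0, 8, 0, 0, 0.01, 1],
    [0, 0, 8, 0, 0, 0.01, 1],
    [0, 0, 8, 0, 0, 0.01, 1],
    [0, 0, 8, 0, 0, 0.01, 1],
    [0, 0, 8, 0, 0, 0.01, 1],
    [0, 0, 8, 0, 0, 0.01, 1],
    [0, 0, 8, 0, 0, 0.01, 1],
  ],
)

```text
time_s: 3.2
position: [435.2, 21.7, 240.6]
tcp_rot: [-2.719, -1.574, 0.001]
wrist_force: [0.3, -1.1, -0.2]
grip_width: 85.6
finger_force: 0.0
```

Run:
```python
from h import *
go((436,22,150,51))
print(np.round(bot.get_obs()["joint_pos"],2))
```

```text
at [435.2  21.7 240.6] yaw 60.1 zaxis [-0.001 -0.    -1.   ] w 85.6 F [ 0.3 -1.1 -0.2] ff 0.0 t 3.2 q7 -0.66
shift total [0.0008 0.0006 0.0906] n 2 each [0.0004 0.0003 0.0453]  then turn [-0.03  0.03  9.13] n 2
[-0.46 -0.05  0.33  1.85  0.02  1.34 -0.66]
```

```bash
cat >> h.py <<'E'
def wcloud(save=None):
    o=bot.get_obs(); im,d=bot.read_camera("wrist"); p=bot.camera_params("wrist"); f=200/np.tan(np.radians(p["vfov"]/2))
    v,u=np.mgrid[:400,:640]; a,b=u-p["cx"],v-p["cy"]; r=np.hypot(a,b)+1e-9; th=r/f; k=np.tan(th)/r
    C=np.stack([a*k*d,b*k*d,d],-1); T=p["tool_from_camera"]; X=C@T[:3,:3].T+T[:3,3]
    X=X@R.from_rotvec(o["tcp_rot"]).as_matrix().T+o["position"]; X[d<=0]=np.nan
    if save: cv2.imwrite(save,im)
    return im,X
def rim(X,c,h,r):
    """rim circle near c at height h, radius r: outer-edge fit"""
    q=X.reshape(-1,3); q=q[(abs(q[:,2]-h)<5)&(np.hypot(q[:,0]-c[0],q[:,1]-c[1])<r+12)][:,:2]
    return np.round(circ(q),1),np.round(cv2.minEnclosingCircle(q.astype(np.float32))[0],1),len(q)
E
python3 - <<'E'
from h import *
im,X=wcloud("pics/w1.png")
print(rim(X,(436,22),66,28), np.nanpercentile(X[...,2],[5,50,99]))
q=X.reshape(-1,3); q=q[(q[:,2]>12)&(q[:,2]<20)&(np.hypot(q[:,0]-436,q[:,1]-23)<95)][:,:2]
print(cv2.minEnclosingCircle(q.astype(np.float32)),len(q))
E
```

```text
(array([438. ,  24.3,  25.6]), array([437.7,  24.1]), 631) [ -2.07684027   0.55900361 341.77040782]
((436.8959655761719, 24.79707908630371), 80.02957916259766) 3829
```

View pics/w1.png

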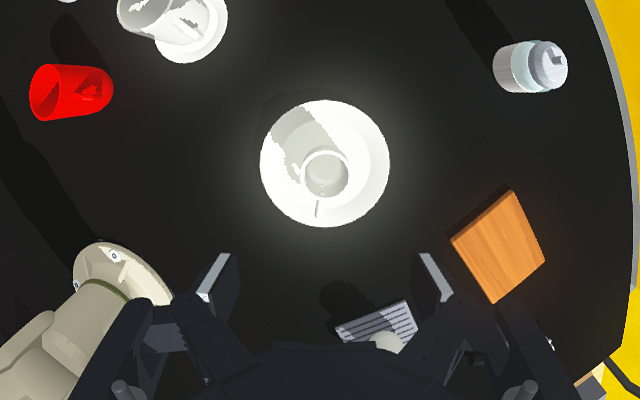

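The wrist view shows the small cup at (325,172) on the large saucer. Its handle points down at (318,207), square to the closing line, and both measurements agree to about 2 mm. Going down.

drive_tool(
  plan=[
    [0, 0, 4.6, 0.002, 0.001, 0.04, 1],
    [0, 0, 4.6, 0, 0, 0.04, 1],
    [0, 0, 0, 0, 0, 0.04, 1],
    [0, 0, 0, 0, 0, 0.03, 1],
    [0, 0, 0, 0, 0, 0.025, 1],
    [0, 0, 0, 0, 0, 0.02, 1],
    [0, 0, 0, 0, 0, 0.015, 1],
    [0, 0, 0, 0, 0, 0.01, 1],
    [0, 0, 0, 0, 0, 0, 1],
  ],
)

```text
time_s: 4.15
position: [436.4, 22.8, 20.3]
tcp_rot: [-2.831, -1.361, 0.004]
wrist_force: [-0.8, -0.5, -0.1]
grip_width: 85.0
finger_force: 0.0
```

drive_tool(
  plan=[
    [0, 0, 0, 0, 0, 0, 0.5],
    [0, 0, 0, 0, 0, 0, 0.5],
    [0, 0, 0, 0, 0, 0, 0.5],
    [0, 0, 0, 0, 0, 0, 0.5],
    [0, 0, 0, 0, 0, 0, 0.5],
    [0, 0, 0, 0, 0, 0, 0.5],
    [0, 0, 0, 0, 0, 0, 0.5],
    [0, 0, 0, 0, 0, 0, 0.5],
  ],
)

```text
time_s: 4.95
position: [438.3, 23.1, 22.3]
tcp_rot: [2.832, 1.359, 0.003]
wrist_force: [-0.9, -0.5, 7.0]
grip_width: 53.7
finger_force: 63.4
```

drive_tool(
  plan=[
    [0, 0, 0, 0, 0, -0.01, 0.5],
    [0, 0, 0, 0, 0, -0.03, 0.5],
    [0, 0, 0, 0, 0, -0.04, 0.5],
    [0, 0, 0, 0, 0, -0.02, 0.5],
    [0, 0, 0, 0, 0, 0, 0.5],
  ],
)

```text
time_s: 5.45
position: [439.4, 23.2, 124.9]
tcp_rot: [2.831, 1.358, 0.01]
wrist_force: [0.7, -0.4, -1.9]
grip_width: 53.9
finger_force: 63.5
```

Run:
```python
from h import *
go((610,-226,122,51),(610,-226,29,51),claw=.5,step=33)
```

```text
at [439.4  23.2 124.9] yaw 51.3 zaxis [ 0.006  0.002 -1.   ] w 53.9 F [ 0.7 -0.4 -1.9] ff 63.5 t 5.45 q7 -0.77
shift total [-0.0876  0.289   0.0035] n 10 each [-0.0088  0.0289  0.0003]  then turn [ 0.21 -0.29  0.26] n 1
shift total [0.    0.    0.093] n 3 each [0.    0.    0.031]  then turn [0. 0. 0.] n 0
```

drive_tool(
  plan=[
    [0, 0, 0, -0.006, 0.02, 0, 0.5],
    [0, 0, 0, -0.009, 0.029, 0, 0.5],
    [0, 0, 0, -0.009, 0.03, 0, 0.5],
    [0, 0, 0, -0.009, 0.03, 0, 0.5],
    [0, 0, 0, -0.009, 0.03, 0, 0.5],
    [0, 0, 0, -0.009, 0.03, 0, 0.5],
    [0, 0, 0, -0.009, 0.03, 0, 0.5],
    [0, 0, 0, -0.009, 0.03, 0, 0.5],
    [0, 0, 0, -0.009, 0.03, 0, 0.5],
    [0, 0, 0, -0.006, 0.02, 0, 0.5],
    [0, 0, 0, -0.004, 0.01, 0, 0.5],
    [0, 0, 0, 0, 0.006, 0, 0.5],
  ],
)

```text
time_s: 6.65
position: [611.6, -231.2, 120.2]
tcp_rot: [-2.833, -1.357, 0.003]
wrist_force: [0.1, 0.6, -1.9]
grip_width: 53.7
finger_force: 63.6
```

drive_tool(
  plan=[
    [0, 0, 0, 0, 0.003, 0.02, 0.5],
    [0, 0, 0, 0, 0, 0.03, 0.5],
    [0, 0, 0, 0, 0, 0.02, 0.5],
    [0, 0, 0, 0, 0, 0.012, 0.5],
    [0, 0, 0, 0, 0, 0, 0.5],
    [0, 0, 0, 0, 0, 0, 0.5],
  ],
)

```text
time_s: 7.25
position: [615.1, -231.8, 40.1]
tcp_rot: [2.832, 1.36, 0.001]
wrist_force: [0.6, -0.6, -0.3]
grip_width: 54.0
finger_force: 63.6
```

drive_tool(
  plan=[
    [0, 0, 0, 0, 0, 0.004, 0.5],
    [0, 0, 0, 0, 0, 0.004, 0.5],
    [0, 0, 0, 0, 0, 0.002, 0.5],
    [0, 0, 0, 0, 0, 0.001, 0.5],
    [0, 0, 0, 0, 0, 0, 0.5],
    [0, 0, 0, 0, 0, 0, 0.5],
  ],
)

```text
time_s: 7.85
position: [614.7, -232.2, 28.5]
tcp_rot: [-2.832, -1.359, 0.0]
wrist_force: [-1.6, 1.1, 1.9]
grip_width: 53.5
finger_force: 63.7
```

drive_tool(
  plan=[
    [0, 0, 0, 0, 0, 0, 0.8],
    [0, 0, 0, 0, 0, 0, 1],
    [0, 0, 0, 0, 0, 0, 1],
    [0, 0, 0, 0, 0, 0, 1],
    [0, 0, 0, 0, 0, -0.01, 1],
    [0, 0, 0, 0, 0, -0.03, 1],
    [0, 0, 0, 0, 0, -0.04, 1],
    [0, 0, 0, 0, 0, -0.05, 1],
    [0, 0, 0, 0, 0, -0.05, 1],
    [0, 0, 0, 0, 0, -0.03, 1],
    [0, 0, 0, 0, 0, -0.02, 1],
  ],
)

```text
time_s: 8.95
position: [615.3, -232.8, 263.0]
tcp_rot: [2.829, 1.357, 0.006]
wrist_force: [-1.1, 0.3, -0.8]
grip_width: 85.8
finger_force: 0.0
```

Run:
```python
from h import *
im,X=wcloud()
print(rim(X,(614,-231),72,28))
go((383,271,255,51),(383,271,255,107),step=45)
```

```text
(array([ 615.3, -231.3,   25.6]), array([ 615.2, -231.4]), 591)
at [ 616.  -233.1  265.6] yaw 51.3 zaxis [ 0.008 -0.003 -1.   ] w 85.6 F [-1.1 -0.   2.5] ff 0.0 t 9.0 q7 -0.22
shift total [ 0.2473 -0.4973  0.0074] n 13 each [ 0.019  -0.0383  0.0006]  then turn [ 0.45 -0.17  0.26] n 1
shift total [0. 0. 0.] n 0 each [0. 0. 0.]  then turn [  0.   0. -56.] n 7
```

drive_tool(
  plan=[
    [0, 0, 0, 0.01, -0.02, 0, 1],
    [0, 0, 0, 0.019, -0.039, 0, 1],
    [0, 0, 0, 0.021, -0.043, 0, 1],
    [0, 0, 0, 0.022, -0.044, 0, 1],
    [0, 0, 0, 0.022, -0.044, 0, 1],
    [0, 0, 0, 0.022, -0.044, 0, 1],
    [0, 0, 0, 0.022, -0.044, 0, 1],
    [0, 0, 0, 0.022, -0.044, 0, 1],
    [0, 0, 0, 0.022, -0.044, 0, 1],
    [0, 0, 0, 0.022, -0.044, 0, 1],
    [0, 0, 0, 0.022, -0.044, 0, 1],
    [0, 0, 0, 0.021, -0.043, 0, 1],
  ],
)

```text
time_s: 10.2
position: [380.4, 273.0, 258.9]
tcp_rot: [-2.832, -1.359, -0.002]
wrist_force: [1.9, 1.0, -0.3]
grip_width: 85.2
finger_force: 0.0
```

drive_tool(
  plan=[
    [0, 0, -8, 0, 0, 0, 1],
    [0, 0, -8, 0, 0, 0, 1],
    [0, 0, -8, 0, 0, 0, 1],
    [0, 0, -8, 0, 0, 0, 1],
    [0, 0, -8, 0, 0, 0, 1],
    [0, 0, -8, 0, 0, 0, 1],
    [0, 0, -8, 0, 0, 0, 1],
  ],
)

```text
time_s: 10.9
position: [381.6, 271.2, 258.7]
tcp_rot: [1.856, 2.534, 0.001]
wrist_force: [-0.1, 0.2, 0.2]
grip_width: 85.3
finger_force: 0.0
```

Run:
```python
from h import *
im,X=wcloud()
print(rim(X,(383,271),124,34))
q=X.reshape(-1,3); q=q[(q[:,2]>9)&(q[:,2]<16)&(np.hypot(q[:,0]-382,q[:,1]-272)<70)][:,:2]
print(cv2.minEnclosingCircle(q.astype(np.float32)),len(q))
go((383,271,80,107))
```

```text
(array([384. , 273.6,  31.6]), array([384.3, 273.2]), 984)
((382.0658264160156, 274.118408203125), 52.80959701538086) 1891
at [381.6 271.2 258.6] yaw 108.1 zaxis [ 0.  0. -1.] w 85.4 F [ 0.8 -1.   0.4] ff 0.0 t 10.95 q7 -0.37
shift total [-0.0007  0.0012  0.1786] n 4 each [-0.0002  0.0003  0.0447]  then turn [ 0.02 -0.    1.08] n 1
```

drive_tool(
  plan=[
    [0, 0, 0, 0, 0.002, 0.03, 1],
    [0, 0, 0, 0, 0, 0.04, 1],
    [0, 0, 0, 0, 0, 0.04, 1],
    [0, 0, 0, 0, 0, 0.03, 1],
    [0, 0, 0, 0, 0, 0.02, 1],
    [0, 0, 0, 0, 0, 0.013, 1],
    [0, 0, 0, 0, 0, 0.007, 1],
    [0, 0, 0, 0, 0, 0, 1],
  ],
)

```text
time_s: 11.75
position: [383.1, 271.7, 77.8]
tcp_rot: [-1.865, -2.528, 0.002]
wrist_force: [0.0, -0.2, -0.6]
grip_width: 85.2
finger_force: 0.0
```

drive_tool(
  plan=[
    [0, 0, 0, 0, 0, 0, 0.6],
    [0, 0, 0, 0, 0, 0, 0.6],
    [0, 0, 0, 0, 0, 0, 0.6],
    [0, 0, 0, 0, 0, 0, 0.6],
    [0, 0, 0, 0, 0, 0, 0.6],
    [0, 0, 0, 0, 0, 0, 0.6],
    [0, 0, 0, 0, 0, 0, 0.6],
  ],
)

```text
time_s: 12.45
position: [384.2, 272.8, 79.5]
tcp_rot: [1.863, 2.529, 0.004]
wrist_force: [-0.9, 1.0, 6.7]
grip_width: 65.6
finger_force: 68.2
```

drive_tool(
  plan=[
    [0, 0, 0, 0, 0, -0.005, 0.6],
    [0, 0, 0, 0, 0, -0.02, 0.6],
    [0, 0, 0, 0, 0, -0.04, 0.6],
    [0, 0, 0, 0, 0, -0.025, 0.6],
    [0, 0, 0, 0, 0, 0, 0.6],
  ],
)

```text
time_s: 12.95
position: [385.1, 273.3, 172.0]
tcp_rot: [1.862, 2.528, 0.01]
wrist_force: [0.1, -0.5, -3.4]
grip_width: 65.9
finger_force: 68.5
```

Run:
```python
from h import *
go((436.5,24,170,108),(436.5,24,80,108),step=30)
```

```text
at [385.1 273.3 172. ] yaw 107.3 zaxis [ 0.005  0.004 -1.   ] w 65.9 F [ 0.1 -0.5 -3.4] ff 68.5 t 12.95 q7 -0.38
shift total [-0.2533 -0.0249  0.0012] n 9 each [-0.0281 -0.0028  0.0001]  then turn [ 0.33 -0.14 -0.75] n 1
shift total [0.   0.   0.09] n 3 each [0.   0.   0.03]  then turn [0. 0. 0.] n 0
```

drive_tool(
  plan=[
    [0, 0, 0, -0.015, -0.0015, 0, 0.6],
    [0, 0, 0, -0.025, -0.0025, 0, 0.6],
    [0, 0, 0, -0.03, -0.003, 0, 0.6],
    [0, 0, 0, -0.03, -0.003, 0, 0.6],
    [0, 0, 0, -0.03, -0.003, 0, 0.6],
    [0, 0, 0, -0.03, -0.003, 0, 0.6],
    [0, 0, 0, -0.03, -0.003, 0, 0.6],
    [0, 0, 0, -0.03, -0.003, 0, 0.6],
    [0, 0, 0, -0.02, -0.002, 0, 0.6],
    [0, 0, 0, -0.01, -0.001, 0, 0.6],
    [0, 0, 0, -0.003, 0, 0, 0.6],
    [0, 0, 0, 0, 0, 0, 0.6],
  ],
)

```text
time_s: 14.15
position: [434.2, 23.3, 167.7]
tcp_rot: [-1.862, -2.529, 0.001]
wrist_force: [0.3, 0.4, -3.1]
grip_width: 65.5
finger_force: 68.3
```

drive_tool(
  plan=[
    [0, 0, 0, 0, 0, 0.02, 0.6],
    [0, 0, 0, 0, 0, 0.03, 0.6],
    [0, 0, 0, 0, 0, 0.02, 0.6],
    [0, 0, 0, 0, 0, 0.01, 0.6],
    [0, 0, 0, 0, 0, 0, 0.6],
    [0, 0, 0, 0, 0, 0, 0.6],
  ],
)

```text
time_s: 14.75
position: [435.2, 23.6, 88.9]
tcp_rot: [1.861, 2.53, 0.001]
wrist_force: [-0.3, 0.4, -2.9]
grip_width: 65.6
finger_force: 68.2
```

Run:
```python
from h import *
go((436.5,24,80,108))
```

```text
at [435.2  23.6  88.9] yaw 107.3 zaxis [ 0.001  0.    -1.   ] w 65.6 F [-0.3  0.4 -2.9] ff 68.2 t 14.75 q7 0.22
shift total [-0.      0.0014  0.0089] n 1 each [-0.      0.0014  0.0089]  then turn [ 0.03  0.   -0.68] n 1
```

drive_tool(
  plan=[
    [0, 0, 0, 0, 0.001, 0.004, 0.6],
    [0, 0, 0, 0, 0, 0.003, 0.6],
    [0, 0, 0, 0, 0, 0.001, 0.6],
    [0, 0, 0, 0, 0, 0.001, 0.6],
    [0, 0, 0, 0, 0, 0, 0.6],
    [0, 0, 0, 0, 0, 0, 0.6],
  ],
)

```text
time_s: 15.35
position: [435.7, 23.3, 79.5]
tcp_rot: [1.863, 2.53, 0.0]
wrist_force: [-1.2, -1.0, 0.6]
grip_width: 65.8
finger_force: 68.3
```

drive_tool(
  plan=[
    [0, 0, 0, 0, 0, 0, 0.8],
    [0, 0, 0, 0, 0, 0, 1],
    [0, 0, 0, 0, 0, 0, 1],
    [0, 0, 0, 0, 0, 0, 1],
    [0, 0, 0, 0, 0, -0.01, 1],
    [0, 0, 0, 0, 0, -0.03, 1],
    [0, 0, 0, 0, 0, -0.045, 1],
    [0, 0, 0, 0, 0, -0.05, 1],
    [0, 0, 0, 0, 0, -0.035, 1],
    [0, 0, 0, 0, 0, -0.02, 1],
    [0, 0, 0, 0, 0, 0, 1],
  ],
)

```text
time_s: 16.45
position: [437.2, 23.4, 273.3]
tcp_rot: [1.861, 2.526, 0.008]
wrist_force: [0.6, 0.8, 0.6]
grip_width: 85.6
finger_force: 0.0
```

Run:
```python
from h import *
im,X=wcloud()
print(rim(X,(436,23),124,34))
go((615.2,-231.7,255,107.3),(615.2,-231.7,255,51),step=45)
```

```text
(array([435.7,  24.3,  31.6]), array([436.1,  24. ]), 922)
at [436.4  23.4 271.1] yaw 107.3 zaxis [ 0.003  0.001 -1.   ] w 85.4 F [-1.6  0.1 -0.7] ff 0.0 t 16.5 q7 0.16
shift total [-0.2966  0.095   0.0165] n 7 each [-0.0424  0.0136  0.0024]  then turn [ 0.2   0.01 -0.04] n 1
shift total [0. 0. 0.] n 0 each [0. 0. 0.]  then turn [ 0.   0.  56.3] n 8
```

Tall cup is centred on the large saucer. Back to the board for the small cup.

drive_tool(
  plan=[
    [0, 0, 0, -0.02, 0.0065, 0, 1],
    [0, 0, 0, -0.04, 0.013, 0, 1],
    [0, 0, 0, -0.045, 0.0145, 0, 1],
    [0, 0, 0, -0.045, 0.0145, 0, 1],
    [0, 0, 0, -0.045, 0.0145, 0, 1],
    [0, 0, 0, -0.045, 0.0145, 0, 1],
    [0, 0, 0, -0.0366, 0.0115, 0, 1],
    [0, 0, 0, -0.02, 0.006, 0, 1],
  ],
)

```text
time_s: 17.3
position: [614.2, -234.9, 266.7]
tcp_rot: [-1.865, -2.525, 0.005]
wrist_force: [-0.3, 0.8, -0.5]
grip_width: 85.2
finger_force: 0.0
```

drive_tool(
  plan=[
    [0, 0, 7, 0, 0, 0, 1],
    [0, 0, 7, 0, 0, 0.02, 1],
    [0, 0, 7, 0, 0, 0.03, 1],
    [0, 0, 7, 0, 0, 0.03, 1],
    [0, 0, 7, 0, 0, 0.03, 1],
    [0, 0, 7, 0, 0, 0.02, 1],
    [0, 0, 7, 0, 0, 0.01, 1],
    [0, 0, 7, 0, 0, 0, 1],
  ],
)

```text
time_s: 18.1
position: [612.3, -230.9, 125.5]
tcp_rot: [-2.833, -1.349, 0.007]
wrist_force: [-0.7, 0.8, 0.7]
grip_width: 85.5
finger_force: 0.0
```

Run:
```python
from h import *
go((615.2,-231.7,27.5,51))
```

```text
at [ 612.3 -230.9  125.5] yaw 50.9 zaxis [-0.006  0.001 -1.   ] w 85.5 F [-0.7  0.8  0.7] ff 0.0 t 18.1 q7 -0.09
shift total [0.0014 0.0033 0.098 ] n 3 each [0.0005 0.0011 0.0327]  then turn [-0.32  0.15 -0.06] n 1
```

drive_tool(
  plan=[
    [0, 0, 0, 0.001, 0.002, 0.03, 1],
    [0, 0, 0, 0, 0, 0.03, 1],
    [0, 0, 0, 0, 0, 0.02, 1],
    [0, 0, 0, 0, 0, 0.012, 1],
    [0, 0, 0, 0, 0, 0.006, 1],
    [0, 0, 0, 0, 0, 0, 1],
  ],
)

```text
time_s: 18.7
position: [616.1, -232.1, 30.6]
tcp_rot: [-2.832, -1.359, 0.002]
wrist_force: [-0.7, 0.1, 0.4]
grip_width: 85.5
finger_force: 0.0
```

drive_tool(
  plan=[
    [0, 0, 0, 0, 0, 0, 0.5],
    [0, 0, 0, 0, 0, 0, 0.5],
    [0, 0, 0, 0, 0, 0, 0.5],
    [0, 0, 0, 0, 0, 0, 0.5],
    [0, 0, 0, 0, 0, 0, 0.5],
    [0, 0, 0, 0, 0, 0, 0.5],
    [0, 0, 0, 0, 0, 0, 0.5],
    [0, 0, 0, 0, 0, 0, 0.5],
  ],
)

```text
time_s: 19.5
position: [617.4, -232.5, 32.7]
tcp_rot: [2.831, 1.358, 0.003]
wrist_force: [-1.1, 1.5, 5.9]
grip_width: 53.5
finger_force: 63.7
```

Run:
```python
from h import *
go((615.2,-231.7,220,51),(382,272.3,220,51),(382,272.3,30,51),step=42)
```

```text
at [ 617.4 -232.5   32.7] yaw 51.3 zaxis [ 0.002 -0.001 -1.   ] w 53.5 F [-1.1  1.5  5.9] ff 63.7 t 19.5 q7 -0.04
shift total [-0.0006 -0.0019 -0.1873] n 5 each [-0.0001 -0.0004 -0.0375]  then turn [ 0.11 -0.05  0.27] n 1
shift total [ 0.2449 -0.4984  0.    ] n 14 each [ 0.0175 -0.0356  0.    ]  then turn [0. 0. 0.] n 0
shift total [0.   0.   0.19] n 5 each [0.    0.    0.038]  then turn [0. 0. 0.] n 0
```

drive_tool(
  plan=[
    [0, 0, 0, 0, 0, -0.01, 0.5],
    [0, 0, 0, 0, 0, -0.03, 0.5],
    [0, 0, 0, 0, 0, -0.045, 0.5],
    [0, 0, 0, 0, 0, -0.045, 0.5],
    [0, 0, 0, 0, 0, -0.035, 0.5],
    [0, 0, 0, 0, 0, -0.02, 0.5],
    [0, 0, 0, 0.01, -0.02, 0, 0.5],
    [0, 0, 0, 0.015, -0.03, 0, 0.5],
    [0, 0, 0, 0.02, -0.04, 0, 0.5],
    [0, 0, 0, 0.02, -0.04, 0, 0.5],
    [0, 0, 0, 0.02, -0.04, 0, 0.5],
    [0, 0, 0, 0.02, -0.04, 0, 0.5],
  ],
)

```text
time_s: 20.7
position: [517.3, -17.6, 216.6]
tcp_rot: [-2.832, -1.359, -0.0]
wrist_force: [1.1, 0.8, -1.7]
grip_width: 53.8
finger_force: 63.7
```

drive_tool(
  plan=[
    [0, 0, 0, 0.02, -0.04, 0, 0.5],
    [0, 0, 0, 0.02, -0.04, 0, 0.5],
    [0, 0, 0, 0.02, -0.04, 0, 0.5],
    [0, 0, 0, 0.02, -0.04, 0, 0.5],
    [0, 0, 0, 0.02, -0.04, 0, 0.5],
    [0, 0, 0, 0.02, -0.04, 0, 0.5],
    [0, 0, 0, 0.01, -0.03, 0, 0.5],
    [0, 0, 0, 0.007, -0.015, 0, 0.5],
    [0, 0, 0, 0.003, -0.005, 0, 0.5],
    [0, 0, 0, 0, 0, 0, 0.5],
  ],
)

```text
time_s: 21.7
position: [379.9, 271.8, 216.5]
tcp_rot: [2.832, 1.36, 0.0]
wrist_force: [-0.2, 0.3, -1.3]
grip_width: 53.8
finger_force: 63.8
```

Run:
```python
from h import *
go((382,272.5,35,51))
```

```text
at [379.9 271.8 216.5] yaw 51.3 zaxis [ 0. -0. -1.] w 53.8 F [-0.2  0.3 -1.3] ff 63.8 t 21.7 q7 -1.34
shift total [0.0019 0.0012 0.1815] n 4 each [0.0005 0.0003 0.0454]  then turn [ 0.01 -0.    0.31] n 1
```

drive_tool(
  plan=[
    [0, 0, 0, 0.002, 0.001, 0.03, 0.5],
    [0, 0, 0, 0, 0, 0.045, 0.5],
    [0, 0, 0, 0, 0, 0.045, 0.5],
    [0, 0, 0, 0, 0, 0.03, 0.5],
    [0, 0, 0, 0, 0, 0.02, 0.5],
    [0, 0, 0, 0, 0, 0.01, 0.5],
    [0, 0, 0, 0, 0, 0, 0.5],
    [0, 0, 0, 0, 0, 0, 0.5],
  ],
)

```text
time_s: 22.5
position: [382.9, 272.6, 37.3]
tcp_rot: [-2.833, -1.357, -0.002]
wrist_force: [-0.1, -1.3, -1.0]
grip_width: 53.9
finger_force: 63.6
```

drive_tool(
  plan=[
    [0, 0, 0, 0, 0, 0.004, 0.5],
    [0, 0, 0, 0, 0, 0.003, 0.5],
    [0, 0, 0, 0, 0, 0.001, 0.5],
    [0, 0, 0, 0, 0, 0.0, 0.5],
    [0, 0, 0, 0, 0, 0, 0.5],
    [0, 0, 0, 0, 0, 0, 0.5],
  ],
)

```text
time_s: 23.1
position: [381.9, 272.9, 28.4]
tcp_rot: [-2.832, -1.359, -0.0]
wrist_force: [0.1, 1.0, -1.6]
grip_width: 53.7
finger_force: 63.7
```

drive_tool(
  plan=[
    [0, 0, 0, 0, 0, 0.001, 0.5],
    [0, 0, 0, 0, 0, 0.001, 0.5],
    [0, 0, 0, 0, 0, 0.0, 0.5],
    [0, 0, 0, 0, 0, 0, 0.5],
  ],
)

```text
time_s: 23.5
position: [382.0, 272.8, 26.6]
tcp_rot: [-2.832, -1.359, -0.0]
wrist_force: [-1.4, -1.2, 5.5]
grip_width: 53.4
finger_force: 64.2
```

drive_tool(
  plan=[
    [0, 0, 0, 0, 0, 0, 0.8],
    [0, 0, 0, 0, 0, 0, 1],
    [0, 0, 0, 0, 0, 0, 1],
    [0, 0, 0, 0, 0, 0, 1],
    [0, 0, 0, 0, 0, -0.01, 1],
    [0, 0, 0, 0, 0, -0.03, 1],
    [0, 0, 0, 0, 0, -0.045, 1],
    [0, 0, 0, 0, 0, -0.05, 1],
    [0, 0, 0, 0, 0, -0.045, 1],
    [0, 0, 0, 0, 0, -0.03, 1],
    [0, 0, 0, 0, 0, 0, 1],
  ],
)

```text
time_s: 24.6
position: [383.9, 274.0, 241.7]
tcp_rot: [-2.83, -1.357, -0.013]
wrist_force: [-0.0, 0.5, -1.0]
grip_width: 85.4
finger_force: 0.0
```

Run:
```python
from h import *
im,X=wcloud()
print(rim(X,(382,272),66,28))
q=X.reshape(-1,3); q=q[(q[:,2]>9)&(q[:,2]<16)&(np.hypot(q[:,0]-382,q[:,1]-272)<70)][:,:2]
print(cv2.minEnclosingCircle(q.astype(np.float32)),len(q))
go((635,238,240,51),(635,238,240,171),step=42)
```

```text
(array([381.8, 272.7,  25.6]), array([381.6, 272.4]), 611)
((382.7388916015625, 273.2558898925781), 52.77639389038086) 2488
at [383.  273.3 239. ] yaw 51.2 zaxis [ 0.003  0.004 -1.   ] w 85.4 F [-0.2  0.2 -0.1] ff 0.0 t 24.65 q7 -1.35
shift total [ 0.1302  0.2187 -0.0003] n 7 each [ 0.0186  0.0312 -0.    ]  then turn [ 0.   -0.3   0.25] n 1
shift total [0. 0. 0.] n 0 each [0. 0. 0.]  then turn [  -0.   -0. -120.] n 16
```

Small cup is centred on its saucer. Next, the jug.

drive_tool(
  plan=[
    [0, 0, 0, 0.012, 0.02, 0, 1],
    [0, 0, 0, 0.022, 0.037, 0, 1],
    [0, 0, 0, 0.024, 0.04, 0, 1],
    [0, 0, 0, 0.024, 0.04, 0, 1],
    [0, 0, 0, 0.024, 0.04, 0, 1],
    [0, 0, -8, 0.016, 0.027, 0, 1],
    [0, 0, -8, 0.01, 0.013, 0, 1],
    [0, 0, -8, 0, 0, 0, 1],
    [0, 0, -8, 0, 0, 0, 1],
    [0, 0, -8, 0, 0, 0, 1],
    [0, 0, -8, 0, 0, 0, 1],
    [0, 0, -8, 0, 0, 0, 1],
  ],
)

```text
time_s: 25.85
position: [633.1, 241.8, 234.6]
tcp_rot: [-1.856, -2.534, 0.004]
wrist_force: [-0.7, -0.3, 0.1]
grip_width: 85.2
finger_force: 0.0
```

drive_tool(
  plan=[
    [0, 0, -8, 0, 0, 0, 1],
    [0, 0, -8, 0, 0, 0, 1],
    [0, 0, -8, 0, 0, 0, 1],
    [0, 0, -8, 0, 0, 0, 1],
    [0, 0, -8, 0, 0, 0, 1],
    [0, 0, -8, 0, 0, 0, 1],
    [0, 0, -8, 0, 0, 0, 1],
    [0, 0, -8, 0, 0, 0, 1],
    [0, 0, 0, 0, 0, 0, 1],
  ],
)

```text
time_s: 26.75
position: [633.1, 241.8, 234.8]
tcp_rot: [-0.236, -3.13, 0.002]
wrist_force: [-0.2, 0.5, -0.1]
grip_width: 85.4
finger_force: 0.0
```

Run:
```python
from h import *
im,X=wcloud("pics/w2.png")
print(rim(X,(635,238),76,30))
q=X.reshape(-1,3); s=q[(q[:,2]>11)&(q[:,2]<18)&(np.hypot(q[:,0]-638,q[:,1]-240)<80)][:,:2]
print(cv2.minEnclosingCircle(s.astype(np.float32)),len(s))
P=q[(abs(q[:,2]-76)<5)&(np.hypot(q[:,0]-635,q[:,1]-238)<42)][:,:2]
for _ in range(8):
    a=circ(P); e=np.hypot(P[:,0]-a[0],P[:,1]-a[1])-a[2]; P=P[e<2]
print("jug",a,len(P))
go((636,238,33,171))
```

```text
(array([635.7, 239.6,  29.1]), array([633.3, 239.4]), 692)
((639.5921630859375, 241.42324829101562), 66.25544738769531) 2703
jug (np.float64(637.3494002278645), np.float64(239.43713308657635), np.float64(28.239748343487342)) 544
at [633.2 241.9 235. ] yaw 171.1 zaxis [-0.002 -0.001 -1.   ] w 85.0 F [-0.4  0.3  0.7] ff 0.0 t 26.8 q7 1.06
shift total [-0.0037 -0.0031  0.202 ] n 5 each [-0.0007 -0.0006  0.0404]  then turn [-0.06 -0.11  0.08] n 1
```

View pics/w2.png

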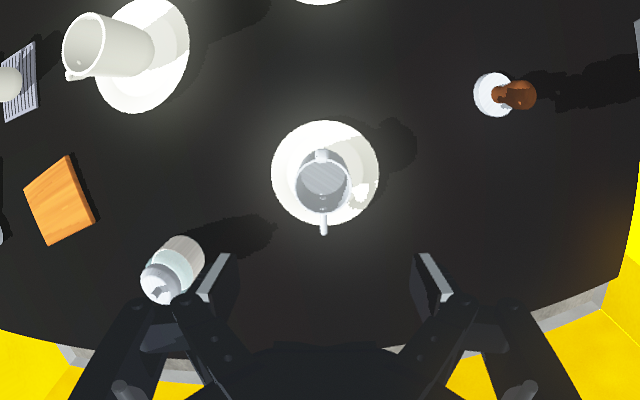

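The wrist view shows the jug at (323,185) on the medium saucer. The spout is at the top (322,155) and the handle below (324,225), square to the closing line. Descend and grip.

drive_tool(
  plan=[
    [0, 0, 0, -0.004, -0.003, 0.03, 1],
    [0, 0, 0, 0, 0, 0.045, 1],
    [0, 0, 0, 0, 0, 0.045, 1],
    [0, 0, 0, 0, 0, 0.035, 1],
    [0, 0, 0, 0, 0, 0.025, 1],
    [0, 0, 0, 0, 0, 0.015, 1],
    [0, 0, 0, 0, 0, 0.01, 1],
    [0, 0, 0, 0, 0, 0, 1],
  ],
)

```text
time_s: 27.6
position: [636.7, 238.4, 30.3]
tcp_rot: [-0.241, -3.131, 0.001]
wrist_force: [-0.1, -0.5, -0.0]
grip_width: 85.6
finger_force: 0.0
```

drive_tool(
  plan=[
    [0, 0, 0, 0, 0, 0, 0.5],
    [0, 0, 0, 0, 0, 0, 0.5],
    [0, 0, 0, 0, 0, 0, 0.5],
    [0, 0, 0, 0, 0, 0, 0.5],
    [0, 0, 0, 0, 0, 0, 0.5],
    [0, 0, 0, 0, 0, 0, 0.5],
    [0, 0, 0, 0, 0, 0, 0.5],
    [0, 0, 0, 0, 0, 0, 0.5],
  ],
)

```text
time_s: 28.4
position: [638.4, 239.0, 33.3]
tcp_rot: [0.239, 3.13, 0.002]
wrist_force: [-0.1, 0.6, 6.5]
grip_width: 58.0
finger_force: 64.7
```

Run:
```python
from h import *
go((637,238.5,225,171),(612,-229,225,171),(612,-229,225,171-80),step=42)
```

```text
at [638.4 239.   33.3] yaw 171.2 zaxis [ 0.003  0.001 -1.   ] w 58.0 F [-0.1  0.6  6.5] ff 64.7 t 28.4 q7 1.09
shift total [ 0.0008 -0.0004 -0.1917] n 5 each [ 0.0002 -0.0001 -0.0383]  then turn [0.1  0.16 0.25] n 1
shift total [-0.0484 -0.4657  0.    ] n 12 each [-0.004  -0.0388  0.    ]  then turn [0. 0. 0.] n 0
shift total [0. 0. 0.] n 0 each [0. 0. 0.]  then turn [ 0.  0. 80.] n 10
```

drive_tool(
  plan=[
    [0, 0, 0, 0, 0, -0.01, 0.5],
    [0, 0, 0, 0, 0, -0.03, 0.5],
    [0, 0, 0, 0, 0, -0.04, 0.5],
    [0, 0, 0, 0, 0, -0.045, 0.5],
    [0, 0, 0, 0, 0, -0.035, 0.5],
    [0, 0, 0, 0, 0, -0.02, 0.5],
    [0, 0, 0, -0.002, -0.02, 0, 0.5],
    [0, 0, 0, -0.003, -0.03, 0, 0.5],
    [0, 0, 0, -0.004, -0.04, 0, 0.5],
    [0, 0, 0, -0.004, -0.04, 0, 0.5],
    [0, 0, 0, -0.004, -0.04, 0, 0.5],
    [0, 0, 0, -0.004, -0.04, 0, 0.5],
  ],
)

```text
time_s: 29.6
position: [624.8, 25.3, 210.5]
tcp_rot: [-0.24, -3.131, 0.001]
wrist_force: [1.7, -0.4, -1.3]
grip_width: 58.0
finger_force: 64.6
```

drive_tool(
  plan=[
    [0, 0, 0, -0.004, -0.04, 0, 0.5],
    [0, 0, 0, -0.004, -0.04, 0, 0.5],
    [0, 0, 0, -0.004, -0.04, 0, 0.5],
    [0, 0, 0, -0.004, -0.04, 0, 0.5],
    [0, 0, 0, -0.004, -0.04, 0, 0.5],
    [0, 0, 0, -0.004, -0.03, 0, 0.5],
    [0, 0, 0, -0.002, -0.018, 0, 0.5],
    [0, 0, 0, 0, -0.007, 0, 0.5],
    [0, 0, 0, 0, 0, 0, 0.5],
  ],
)

```text
time_s: 30.5
position: [612.6, -228.2, 210.9]
tcp_rot: [-0.241, -3.131, -0.001]
wrist_force: [-0.7, -0.4, -1.1]
grip_width: 58.0
finger_force: 64.6
```

Run:
```python
from h import *
go((612,-229,48,171))
```

```text
at [ 612.6 -228.2  210.9] yaw 171.2 zaxis [-0.001  0.    -1.   ] w 58.0 F [-0.7 -0.4 -1.1] ff 64.6 t 30.5 q7 1.83
shift total [ 0.0003 -0.0009  0.1629] n 4 each [ 0.0001 -0.0002  0.0407]  then turn [ 0.02 -0.05  0.22] n 1
```

drive_tool(
  plan=[
    [0, 0, 0, 0, 0, 0.03, 0.5],
    [0, 0, 0, 0, 0, 0.045, 0.5],
    [0, 0, 0, 0, 0, 0.045, 0.5],
    [0, 0, 0, 0, 0, 0.03, 0.5],
    [0, 0, 0, 0, 0, 0.015, 0.5],
    [0, 0, 0, 0, 0, 0, 0.5],
    [0, 0, 0, 0, 0, 0, 0.5],
  ],
)

```text
time_s: 31.2
position: [614.3, -227.4, 47.9]
tcp_rot: [0.237, 3.131, -0.0]
wrist_force: [0.1, -0.4, -1.4]
grip_width: 57.8
finger_force: 64.5
```

drive_tool(
  plan=[
    [0, 0, 0, 0, 0, 0.003, 0.5],
    [0, 0, 0, 0, 0, 0.002, 0.5],
    [0, 0, 0, 0, 0, 0.001, 0.5],
    [0, 0, 0, 0, 0, 0, 0.5],
    [0, 0, 0, 0, 0, 0, 0.5],
  ],
)

```text
time_s: 31.7
position: [613.0, -228.2, 40.5]
tcp_rot: [0.239, 3.132, -0.0]
wrist_force: [-0.1, -0.0, -1.2]
grip_width: 58.1
finger_force: 64.5
```

drive_tool(
  plan=[
    [0, 0, 0, 0, 0, 0.001, 0.5],
    [0, 0, 0, 0, 0, 0.001, 0.5],
    [0, 0, 0, 0, 0, 0, 0.5],
    [0, 0, 0, 0, 0, 0, 0.5],
  ],
)

```text
time_s: 32.1
position: [613.2, -228.2, 39.4]
tcp_rot: [0.239, 3.132, 0.0]
wrist_force: [-3.3, 1.0, 6.3]
grip_width: 57.6
finger_force: 65.3
```

drive_tool(
  plan=[
    [0, 0, 0, 0, 0, 0, 0.8],
    [0, 0, 0, 0, 0, 0, 1],
    [0, 0, 0, 0, 0, 0, 1],
    [0, 0, 0, 0, 0, 0, 1],
    [0, 0, 0, 0, 0, -0.01, 1],
    [0, 0, 0, 0, 0, -0.03, 1],
    [0, 0, 0, 0, 0, -0.045, 1],
    [0, 0, 0, 0, 0, -0.05, 1],
    [0, 0, 0, 0, 0, -0.045, 1],
    [0, 0, 0, 0, 0, -0.03, 1],
    [0, 0, 0, 0, 0, 0, 1],
  ],
)

```text
time_s: 33.2
position: [614.9, -229.3, 255.4]
tcp_rot: [0.239, 3.122, -0.004]
wrist_force: [0.4, -0.3, 0.0]
grip_width: 85.7
finger_force: 0.0
```

Run:
```python
from h import *
im,X=wcloud()
q=X.reshape(-1,3)
P=q[(abs(q[:,2]-82)<5)&(np.hypot(q[:,0]-613,q[:,1]+228)<42)][:,:2]
for _ in range(8):
    a=circ(P); e=np.hypot(P[:,0]-a[0],P[:,1]-a[1])-a[2]; P=P[e<2]
print("jug",a,len(P))
go((375.5,-274.5,250,171.2),(375.5,-274.5,250,23),step=42)
```

```text
jug (np.float64(612.2016369757824), np.float64(-227.56941346003106), np.float64(28.291293356090897)) 485
at [ 614.1 -228.8  252.2] yaw 171.3 zaxis [ 0.006 -0.002 -1.   ] w 85.2 F [ 0.1  0.  -1.1] ff 0.0 t 33.25 q7 1.83
shift total [ 0.2289 -0.0814  0.0009] n 6 each [ 0.0381 -0.0136  0.0001]  then turn [-0.05  0.35  0.05] n 1
shift total [0. 0. 0.] n 0 each [0. 0. 0.]  then turn [  0.    0.  148.2] n 19
```

drive_tool(
  plan=[
    [0, 0, 0, 0.02, -0.007, 0, 1],
    [0, 0, 0, 0.038, -0.0135, 0, 1],
    [0, 0, 0, 0.042, -0.015, 0, 1],
    [0, 0, 0, 0.042, -0.015, 0, 1],
    [0, 0, 0, 0.042, -0.015, 0, 1],
    [0, 0, 8, 0.03, -0.011, 0, 1],
    [0, 0, 8, 0.015, -0.005, 0, 1],
    [0, 0, 8, 0, 0, 0, 1],
    [0, 0, 8, 0, 0, 0, 1],
    [0, 0, 8, 0, 0, 0, 1],
    [0, 0, 8, 0, 0, 0, 1],
    [0, 0, 8, 0, 0, 0, 1],
  ],
)

```text
time_s: 34.45
position: [373.5, -271.3, 247.5]
tcp_rot: [-1.688, -2.647, 0.0]
wrist_force: [-0.8, -0.5, -0.1]
grip_width: 85.1
finger_force: 0.0
```

drive_tool(
  plan=[
    [0, 0, 8, 0, 0, 0, 1],
    [0, 0, 8, 0, 0, 0, 1],
    [0, 0, 8, 0, 0, 0, 1],
    [0, 0, 8, 0, 0, 0, 1],
    [0, 0, 8, 0, 0, 0, 1],
    [0, 0, 8, 0, 0, 0, 1],
    [0, 0, 8, 0, 0, 0, 1],
    [0, 0, 8, 0, 0, 0, 1],
    [0, 0, 8, 0, 0, 0, 1],
    [0, 0, 8, 0, 0, 0, 1],
    [0, 0, 8, 0, 0, 0, 1],
    [0, 0, 4, 0, 0, 0, 1],
  ],
)

```text
time_s: 35.65
position: [373.5, -271.3, 247.4]
tcp_rot: [-3.078, -0.625, 0.002]
wrist_force: [-0.2, 1.0, -0.5]
grip_width: 85.6
finger_force: 0.0
```

Run:
```python
from h import *
im,X=wcloud("pics/w3.png")
print(rim(X,(375,-274),92,31))
# mat: grey pixels at z 2..10, square
q=X; m=(np.hypot(q[...,0]-377,q[...,1]+268)<95)&(im.min(-1)>90)&(abs(q[...,2]-6)<5)
m=m.astype(np.uint8); m=cv2.morphologyEx(m,cv2.MORPH_CLOSE,np.ones((9,9)))
n,l,s,c=cv2.connectedComponentsWithStats(m); i=1+s[1:,4].argmax()
P=q[(l==i)&(abs(q[...,2]-6)<5)][:,:2].astype(np.float32); print("mat",cv2.minAreaRect(P),len(P))
z=np.load("top0.npz"); X=cloud("top",z["d"]); im=z["im"]
m=(np.hypot(X[...,0]-377,X[...,1]+268)<95)&(im.min(-1)>90)&(abs(X[...,2]-6)<5)
print("mat top",cv2.minAreaRect(X[m][:,:2].astype(np.float32)))
go((375.5,-274.5,46,23))
```

```text
(array([ 377.2, -273.2,   28.6]), array([ 376.8, -273.2]), 805)
mat ((376.7667236328125, -273.4564208984375), (121.0788803100586, 120.62928771972656), 86.28831481933594) 5697
mat top ((375.6833190917969, -274.66986083984375), (122.90261840820312, 120.66044616699219), 86.58392333984375)
at [ 373.5 -271.3  247.4] yaw 22.8 zaxis [-0.002  0.001 -1.   ] w 85.5 F [-0.3 -0.3  0.3] ff 0.0 t 35.7 q7 -0.61
shift total [0.0009 0.004  0.2014] n 5 each [0.0002 0.0008 0.0403]  then turn [-0.08  0.07 -0.17] n 1
```

View pics/w3.png

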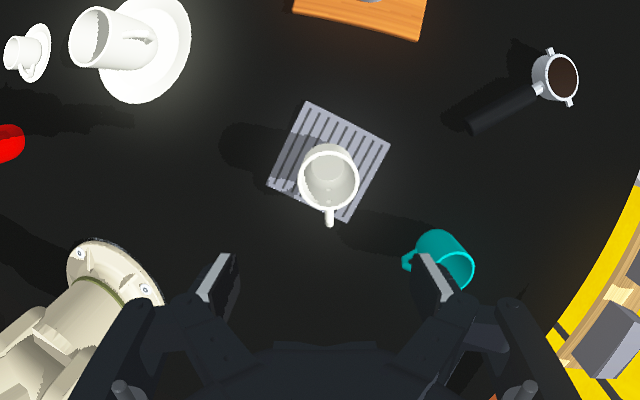

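The wrist view shows the medium cup at (329,178) on the mat with its handle below (330,218). The turquoise cup at (440,258) is clear of the finger. Descend and grip.

drive_tool(
  plan=[
    [0, 0, 0, 0.0015, 0.0035, 0.03, 1],
    [0, 0, 0, 0, 0, 0.045, 1],
    [0, 0, 0, 0, 0, 0.045, 1],
    [0, 0, 0, 0, 0, 0.035, 1],
    [0, 0, 0, 0, 0, 0.025, 1],
    [0, 0, 0, 0, 0, 0.015, 1],
    [0, 0, 0, 0, 0, 0.006, 1],
    [0, 0, 0, 0, 0, 0, 1],
  ],
)

```text
time_s: 36.5
position: [376.0, -273.9, 46.5]
tcp_rot: [-3.076, -0.635, 0.003]
wrist_force: [1.3, 0.2, 1.3]
grip_width: 85.5
finger_force: 0.0
```

drive_tool(
  plan=[
    [0, 0, 0, 0, 0, 0, 0.5],
    [0, 0, 0, 0, 0, 0, 0.5],
    [0, 0, 0, 0, 0, 0, 0.5],
    [0, 0, 0, 0, 0, 0, 0.5],
    [0, 0, 0, 0, 0, 0, 0.5],
    [0, 0, 0, 0, 0, 0, 0.5],
    [0, 0, 0, 0, 0, 0, 0.5],
    [0, 0, 0, 0, 0, 0, 0.5],
  ],
)

```text
time_s: 37.3
position: [377.5, -274.6, 48.5]
tcp_rot: [3.076, 0.634, 0.003]
wrist_force: [-1.8, 1.9, 5.2]
grip_width: 59.8
finger_force: 64.0
```

Run:
```python
from h import *
go((375.5,-274.5,235,23),(639,240.7,235,23),(639,240.7,60,23),step=42)
```

```text
at [ 377.5 -274.6   48.5] yaw 23.3 zaxis [ 0.002 -0.    -1.   ] w 59.8 F [-1.8  1.9  5.2] ff 64.0 t 37.3 q7 -0.48
shift total [-0.0015 -0.0006 -0.1865] n 5 each [-0.0003 -0.0001 -0.0373]  then turn [ 0.07 -0.09  0.28] n 1
shift total [ 0.4439 -0.3713  0.    ] n 14 each [ 0.0317 -0.0265  0.    ]  then turn [0. 0. 0.] n 0
shift total [0.    0.    0.175] n 5 each [0.    0.    0.035]  then turn [0. 0. 0.] n 0
```

drive_tool(
  plan=[
    [0, 0, 0, 0, 0, -0.01, 0.5],
    [0, 0, 0, 0, 0, -0.03, 0.5],
    [0, 0, 0, 0, 0, -0.04, 0.5],
    [0, 0, 0, 0, 0, -0.045, 0.5],
    [0, 0, 0, 0, 0, -0.04, 0.5],
    [0, 0, 0, 0, 0, -0.02, 0.5],
    [0, 0, 0, 0.017, -0.0145, 0, 0.5],
    [0, 0, 0, 0.026, -0.0215, 0, 0.5],
    [0, 0, 0, 0.034, -0.0285, 0, 0.5],
    [0, 0, 0, 0.034, -0.0285, 0, 0.5],
    [0, 0, 0, 0.034, -0.0285, 0, 0.5],
    [0, 0, 0, 0.034, -0.0285, 0, 0.5],
  ],
)

```text
time_s: 38.5
position: [482.4, -64.4, 233.3]
tcp_rot: [3.077, 0.632, 0.002]
wrist_force: [0.9, -0.2, -1.3]
grip_width: 59.9
finger_force: 65.2
```

drive_tool(
  plan=[
    [0, 0, 0, 0.034, -0.0285, 0, 0.5],
    [0, 0, 0, 0.034, -0.0285, 0, 0.5],
    [0, 0, 0, 0.034, -0.0285, 0, 0.5],
    [0, 0, 0, 0.034, -0.0285, 0, 0.5],
    [0, 0, 0, 0.034, -0.0285, 0, 0.5],
    [0, 0, 0, 0.034, -0.0285, 0, 0.5],
    [0, 0, 0, 0.034, -0.0285, 0, 0.5],
    [0, 0, 0, 0.018, -0.015, 0, 0.5],
    [0, 0, 0, 0.009, -0.0065, 0, 0.5],
    [0, 0, 0, 0, 0, 0, 0.5],
  ],
)

```text
time_s: 39.5
position: [637.9, 244.0, 232.0]
tcp_rot: [-3.076, -0.638, 0.001]
wrist_force: [-0.2, 0.0, -1.3]
grip_width: 60.2
finger_force: 65.1
```

Run:
```python
from h import *
go((639,240.7,57,23),step=42)
```

```text
at [637.9 244.  232. ] yaw 23.4 zaxis [-0.001 -0.    -1.   ] w 60.2 F [-0.2  0.  -1.3] ff 65.1 t 39.5 q7 -1.55
shift total [-0.0002  0.0035  0.175 ] n 5 each [-0.      0.0007  0.035 ]  then turn [-0.01  0.04  0.42] n 1
```

drive_tool(
  plan=[
    [0, 0, 0, 0, 0.0035, 0.03, 0.5],
    [0, 0, 0, 0, 0, 0.045, 0.5],
    [0, 0, 0, 0, 0, 0.045, 0.5],
    [0, 0, 0, 0, 0, 0.03, 0.5],
    [0, 0, 0, 0, 0, 0.018, 0.5],
    [0, 0, 0, 0, 0, 0.008, 0.5],
    [0, 0, 0, 0, 0, 0, 0.5],
    [0, 0, 0, 0, 0, 0, 0.5],
  ],
)

```text
time_s: 40.3
position: [640.4, 238.5, 58.1]
tcp_rot: [-3.077, -0.633, -0.003]
wrist_force: [0.5, -1.1, -1.1]
grip_width: 60.0
finger_force: 65.1
```

drive_tool(
  plan=[
    [0, 0, 0, 0, 0, 0.003, 0.5],
    [0, 0, 0, 0, 0, 0.002, 0.5],
    [0, 0, 0, 0, 0, 0.001, 0.5],
    [0, 0, 0, 0, 0, 0, 0.5],
    [0, 0, 0, 0, 0, 0, 0.5],
  ],
)

```text
time_s: 40.8
position: [639.6, 238.8, 50.3]
tcp_rot: [-3.077, -0.634, 0.0]
wrist_force: [-0.2, -0.4, -1.3]
grip_width: 59.7
finger_force: 65.1
```

drive_tool(
  plan=[
    [0, 0, 0, 0, -0.0015, 0, 0.5],
    [0, 0, 0, 0, 0, 0.001, 0.5],
    [0, 0, 0, 0, 0, 0.001, 0.5],
    [0, 0, 0, 0, 0, 0, 0.5],
    [0, 0, 0, 0, 0, 0, 0.5],
  ],
)

```text
time_s: 41.3
position: [639.0, 240.4, 48.7]
tcp_rot: [-3.077, -0.634, -0.0]
wrist_force: [-1.8, -0.2, 3.6]
grip_width: 59.7
finger_force: 65.2
```

Contact; release, rise and check.

drive_tool(
  plan=[
    [0, 0, 0, 0, 0, 0, 0.8],
    [0, 0, 0, 0, 0, 0, 1],
    [0, 0, 0, 0, 0, 0, 1],
    [0, 0, 0, 0, 0, 0, 1],
    [0, 0, 0, 0, 0, -0.01, 1],
    [0, 0, 0, 0, 0, -0.03, 1],
    [0, 0, 0, 0, 0, -0.045, 1],
    [0, 0, 0, 0, 0, -0.05, 1],
    [0, 0, 0, 0, 0, -0.045, 1],
    [0, 0, 0, 0, 0, -0.03, 1],
    [0, 0, 0, 0, 0, 0, 1],
  ],
)

```text
time_s: 42.4
position: [641.0, 240.7, 265.9]
tcp_rot: [-3.075, -0.633, -0.017]
wrist_force: [0.3, 0.3, 0.3]
grip_width: 85.3
finger_force: 0.0
```

Run:
```python
from h import *
im,X=wcloud()
print(rim(X,(639,240),92,31))
q=X.reshape(-1,3); s=q[(q[:,2]>11)&(q[:,2]<18)&(np.hypot(q[:,0]-638,q[:,1]-240)<80)][:,:2]
print(cv2.minEnclosingCircle(s.astype(np.float32)),len(s))
go((613,-228,220,23.4),(613,-228,220,171.2),step=42)
```

```text
(array([638.9, 241.4,  28.7]), array([638.6, 241.3]), 719)
((639.6148681640625, 241.27175903320312), 66.00566864013672) 2485
at [640.1 240.4 262.4] yaw 23.3 zaxis [ 0.006  0.002 -1.   ] w 85.8 F [ 0.1 -0.  -0.7] ff 0.0 t 42.45 q7 -1.55
shift total [-0.2102  0.4196  0.0411] n 12 each [-0.0175  0.035   0.0034]  then turn [ 0.01 -0.36 -0.14] n 1
shift total [0. 0. 0.] n 0 each [0. 0. 0.]  then turn [  -0.    -0.  -147.8] n 19
```

drive_tool(
  plan=[
    [0, 0, 0, -0.01, 0.02, 0, 1],
    [0, 0, 0, -0.018, 0.036, 0, 1],
    [0, 0, 0, -0.02, 0.04, 0, 1],
    [0, 0, 0, -0.02, 0.04, 0, 1],
    [0, 0, 0, -0.02, 0.04, 0, 1],
    [0, 0, 0, -0.02, 0.04, 0, 1],
    [0, 0, 0, -0.02, 0.04, 0, 1],
    [0, 0, 0, -0.02, 0.04, 0, 1],
    [0, 0, 0, -0.02, 0.04, 0, 1],
    [0, 0, 0, -0.02, 0.04, 0, 1],
    [0, 0, 0, -0.015, 0.03, 0, 1],
    [0, 0, 0, -0.007, 0.014, 0, 1],
  ],
)

```text
time_s: 43.65
position: [610.0, -233.3, 257.1]
tcp_rot: [3.078, 0.625, -0.004]
wrist_force: [-0.2, -0.3, -0.4]
grip_width: 85.4
finger_force: 0.0
```

drive_tool(
  plan=[
    [0, 0, 8, 0, 0, 0.02, 1],
    [0, 0, 8, 0, 0, 0.03, 1],
    [0, 0, 8, 0, 0, 0.03, 1],
    [0, 0, 8, 0, 0, 0.02, 1],
    [0, 0, 0, 0, 0, 0, 1],
  ],
)

```text
time_s: 44.15
position: [610.0, -226.4, 153.9]
tcp_rot: [-3.13, 0.24, 0.012]
wrist_force: [0.2, 0.8, -0.7]
grip_width: 85.5
finger_force: 0.0
```

Run:
```python
from h import *
go((612.7,-228,37,-9))
```

```text
at [ 610.  -226.4  153.9] yaw -8.8 zaxis [-0.007  0.003 -1.   ] w 85.5 F [ 0.2  0.8 -0.7] ff 0.0 t 44.15 q7 -1.31
shift total [0.0038 0.0014 0.1169] n 3 each [0.0013 0.0005 0.039 ]  then turn [-0.09  0.44  0.22] n 1
```

drive_tool(
  plan=[
    [0, 0, 0, 0.003, 0.001, 0.03, 1],
    [0, 0, 0, 0, 0, 0.035, 1],
    [0, 0, 0, 0, 0, 0.025, 1],
    [0, 0, 0, 0, 0, 0.016, 1],
    [0, 0, 0, 0, 0, 0.009, 1],
    [0, 0, 0, 0, 0, 0, 1],
  ],
)

```text
time_s: 44.75
position: [614.7, -229.8, 43.0]
tcp_rot: [-3.132, 0.237, 0.001]
wrist_force: [0.9, -0.7, -0.7]
grip_width: 85.3
finger_force: 0.0
```

drive_tool(
  plan=[
    [0, 0, 0, 0, 0, 0, 0.5],
    [0, 0, 0, 0, 0, 0, 0.5],
    [0, 0, 0, 0, 0, 0, 0.5],
    [0, 0, 0, 0, 0, 0, 0.5],
    [0, 0, 0, 0, 0, 0, 0.5],
    [0, 0, 0, 0, 0, 0, 0.5],
    [0, 0, 0, 0, 0, 0, 0.5],
    [0, 0, 0, 0, 0, 0, 0.5],
  ],
)

```text
time_s: 45.55
position: [616.1, -230.6, 45.3]
tcp_rot: [3.132, -0.239, 0.005]
wrist_force: [0.1, -0.2, 6.8]
grip_width: 57.5
finger_force: 65.1
```

Run:
```python
from h import *
go((612.7,-228,130,-9),(376.2,-274,130,-9),step=38)
```

```text
at [ 616.1 -230.6   45.3] yaw -8.7 zaxis [ 0.003 -0.001 -1.   ] w 57.5 F [ 0.1 -0.2  6.8] ff 65.1 t 45.55 q7 -1.28
shift total [-0.0034 -0.002  -0.0847] n 3 each [-0.0011 -0.0007 -0.0282]  then turn [ 0.02 -0.19  0.28] n 1
shift total [-0.2264  0.0824  0.    ] n 7 each [-0.0323  0.0118  0.    ]  then turn [0. 0. 0.] n 0
```

drive_tool(
  plan=[
    [0, 0, 0, 0, 0, -0.01, 0.5],
    [0, 0, 0, 0, 0, -0.03, 0.5],
    [0, 0, 0, 0, 0, -0.04, 0.5],
    [0, 0, 0, 0, 0, -0.03, 0.5],
    [0, 0, 0, 0, 0, -0.01, 0.5],
    [0, 0, 0, 0, 0, 0, 0.5],
  ],
)

```text
time_s: 46.15
position: [615.5, -230.6, 165.3]
tcp_rot: [3.132, -0.239, 0.005]
wrist_force: [-0.3, -0.1, -2.6]
grip_width: 57.6
finger_force: 64.5
```

Run:
```python
from h import *
z=np.load("top0.npz"); X=cloud("top",z["d"]); im=z["im"].astype(int)
m=(im[...,1]-im[...,2]>60)&(X[...,2]>10); P=X[m]; print("turq",P.min(0).round(),P.max(0).round())
go((379,-274.3,160,-9),step=38)
```

```text
turq [ 298. -490.   10.] [ 359. -404.   90.]
at [ 615.5 -230.6  165.3] yaw -8.7 zaxis [ 0.003 -0.001 -1.   ] w 57.6 F [-0.3 -0.1 -2.6] ff 64.5 t 46.15 q7 -1.3
shift total [-0.2271  0.0791  0.0046] n 7 each [-0.0324  0.0113  0.0007]  then turn [ 0.03 -0.19  0.26] n 1
```

Turquoise cup starts at y = -404, so there is plenty of clearance.

drive_tool(
  plan=[
    [0, 0, 0, -0.014, 0.005, 0, 0.5],
    [0, 0, 0, -0.026, 0.009, 0, 0.5],
    [0, 0, 0, -0.034, 0.012, 0, 0.5],
    [0, 0, 0, -0.036, 0.0125, 0, 0.5],
    [0, 0, 0, -0.036, 0.0125, 0, 0.5],
    [0, 0, 0, -0.034, 0.012, 0, 0.5],
    [0, 0, 0, -0.026, 0.009, 0, 0.5],
    [0, 0, 0, -0.014, 0.005, 0, 0.5],
    [0, 0, 0, -0.007, 0.002, 0, 0.5],
    [0, 0, 0, 0, 0, 0, 0.5],
    [0, 0, 0, 0, 0, 0, 0.5],
  ],
)

```text
time_s: 47.25
position: [379.5, -273.2, 163.1]
tcp_rot: [3.133, -0.237, -0.0]
wrist_force: [0.3, -0.0, -1.1]
grip_width: 57.7
finger_force: 64.5
```

Run:
```python
from h import *
go((379,-274.3,49,-9),step=38)
```

```text
at [ 379.5 -273.2  163.1] yaw -8.7 zaxis [-0. -0. -1.] w 57.7 F [ 0.3 -0.  -1.1] ff 64.5 t 47.25 q7 -1.13
shift total [-0.0004  0.0012  0.1141] n 4 each [-0.0001  0.0003  0.0285]  then turn [0.   0.   0.35] n 1
```

drive_tool(
  plan=[
    [0, 0, 0, 0, 0.001, 0.02, 0.5],
    [0, 0, 0, 0, 0, 0.035, 0.5],
    [0, 0, 0, 0, 0, 0.03, 0.5],
    [0, 0, 0, 0, 0, 0.02, 0.5],
    [0, 0, 0, 0, 0, 0.009, 0.5],
    [0, 0, 0, 0, 0, 0.003, 0.5],
    [0, 0, 0, 0, 0, 0.002, 0.5],
    [0, 0, 0, 0, 0, 0.001, 0.5],
    [0, 0, 0, 0, 0, 0, 0.5],
    [0, 0, 0, 0, 0, 0, 0.5],
  ],
)

```text
time_s: 48.25
position: [378.7, -275.0, 43.9]
tcp_rot: [3.132, -0.239, 0.002]
wrist_force: [-0.3, -0.8, -1.2]
grip_width: 57.8
finger_force: 64.5
```

drive_tool(
  plan=[
    [0, 0, 0, 0, 0, 0.001, 0.5],
    [0, 0, 0, 0, 0, 0.001, 0.5],
    [0, 0, 0, 0, 0, 0, 0.5],
    [0, 0, 0, 0, 0, 0, 0.5],
  ],
)

```text
time_s: 48.65
position: [378.2, -274.7, 41.3]
tcp_rot: [3.132, -0.239, -0.0]
wrist_force: [0.2, -0.2, -2.3]
grip_width: 57.6
finger_force: 64.5
```

drive_tool(
  plan=[
    [0, 0, 0, 0, 0, 0.001, 0.5],
    [0, 0, 0, 0, 0, 0.001, 0.5],
    [0, 0, 0, 0, 0, 0, 0.5],
    [0, 0, 0, 0, 0, 0, 0.5],
  ],
)

```text
time_s: 49.05
position: [378.2, -274.8, 39.3]
tcp_rot: [3.132, -0.239, -0.0]
wrist_force: [0.2, -0.2, -0.1]
grip_width: 57.6
finger_force: 64.8
```

drive_tool(
  plan=[
    [0, 0, 0, 0, 0, 0.001, 0.5],
    [0, 0, 0, 0, 0, 0, 0.5],
    [0, 0, 0, 0, 0, 0, 0.5],
  ],
)

```text
time_s: 49.35
position: [378.3, -274.8, 39.2]
tcp_rot: [-3.132, 0.239, -0.0]
wrist_force: [-4.9, 3.4, 14.1]
grip_width: 57.5
finger_force: 66.3
```

Firm contact. Release and clear off, then a final check.

drive_tool(
  plan=[
    [0, 0, 0, 0, 0, -0.001, 0.5],
    [0, 0, 0, 0, 0, 0, 0.8],
    [0, 0, 0, 0, 0, 0, 1],
    [0, 0, 0, 0, 0, 0, 1],
    [0, 0, 0, 0, 0, 0, 1],
    [0, 0, 0, 0, 0, -0.01, 1],
    [0, 0, 0, 0, 0, -0.03, 1],
    [0, 0, 0, 0, 0, -0.045, 1],
    [0, 0, 0, 0, 0, -0.05, 1],
    [0, 0, 0, 0, 0, -0.045, 1],
    [0, 0, 0, 0, 0, -0.03, 1],
    [0, 0, 0, 0, 0, 0, 1],
  ],
)

```text
time_s: 50.55
position: [380.0, -276.2, 254.8]
tcp_rot: [3.129, -0.24, 0.013]
wrist_force: [0.1, 0.2, 0.7]
grip_width: 85.2
finger_force: 0.0
```

Run:
```python
from h import *
im,X=wcloud("pics/w4.png")
q=X.reshape(-1,3)
P=q[(abs(q[:,2]-76)<5)&(np.hypot(q[:,0]-376,q[:,1]+274)<42)][:,:2]
for _ in range(8):
    a=circ(P); e=np.hypot(P[:,0]-a[0],P[:,1]-a[1])-a[2]; P=P[e<2]
print("jug",a,len(P))
im,d=bot.read_camera("top"); cv2.imwrite("pics/top1.png",im); X=cloud("top",d)
print("small",rim(X,(382,272),66,28)); print("tall",rim(X,(436,23),124,34)); print("med",rim(X,(639,240),92,31))
q=X.reshape(-1,3)
for c,lo,hi,r in(((382,272),9,16,60),((638,240),11,18,74),((436,23),13,20,88)):
    s=q[(q[:,2]>lo)&(q[:,2]<hi)&(np.hypot(q[:,0]-c[0],q[:,1]-c[1])<r)][:,:2]; print(cv2.minEnclosingCircle(s.astype(np.float32)))
```

```text
jug (np.float64(375.5366448603263), np.float64(-273.8927195602083), np.float64(28.31829268845103)) 488
small (array([380.3, 270.1,  25.8]), array([380.2, 270.3]), 128)
tall (array([434.7,  22. ,  31.6]), array([434.6,  22.3]), 158)
med (array([636.9, 239.2,  28.8]), array([637.4, 239.4]), 152)
((381.6790466308594, 271.8292541503906), 52.36345291137695)
((638.3161010742188, 239.952880859375), 65.99781036376953)
((435.7060546875, 23.41908836364746), 79.27182006835938)
```

View pics/top1.png

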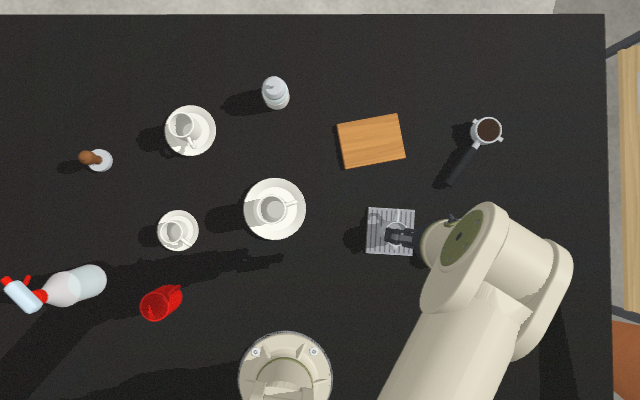

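The top view shows the small cup (177,231), tall cup (275,208) and medium cup (188,129) each centred on its own saucer to within about 2 mm. The jug is on the mat at (393,232), about 1 mm off, the saucers and sugar pourer are unmoved, and the gripper is clear.

```bash
python3 -c "
from plant import bot
print(bot.close_job())"
```

```text
the job is handed in; nothing more can be done
None
```

The job is handed in: each white cup stands upright on the saucer of its own size and the milk jug is on the bar mat, all within about 2 mm of centre, with the saucers and sugar pourer unmoved, in about 51 s of the 128 s allowed.

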